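# Chock the turned leg, then drop the stops

### The arm

A 6-joint arm with a two-finger parallel gripper is mounted at the origin on the work surface. World frame = base frame: x ahead of the robot, y to its left, z up, the work surface at z = 0. Lengths are in m, angles in rad, forces in N, time in s.
With the tool pointing down it reaches from about 0.3 to 0.875 m from the base axis. Payload 6.4 kg.
Tool frame: the origin (TCP) lies midway between the tips of the shut fingers; the grasp point (between the pads) lies 19 mm behind it; z points along the fingers, y is the line along which they close (so a half turn about z gives the same grasp; the last joint's range is limited). The gripper opens to 85 mm and grips with 20 to 120 N. Pads are 22 mm wide; open, the fingers measure 114 mm over their backs; the gripper's body (76 mm by 85 mm) begins 54 mm behind the grasp point. The pads swing forward as they close: fully open they stand 13 mm farther back than shut.
Start: joints at [1.003, 0.181, 1.607, -0, 1.354, -0.206], TCP at [0.204, 0.538, 0.231] pointing down, gripper open.
Joint ranges: [-2.99, 2.99], [-0.89, 2.07], [0.3, 2.58], [-1.14, 4.28], [0, 2.63], [-3.12, 3.12]. Speed limits (rad/s): [2.57, 2.57, 3.01, 3.14, 3.14, 3.14].

### API

Orientations are given as a unit quaternion [w, x, y, z].
In Python, from bench import ctrl gives the robot as it stands. The module is installed in compiled form; this text tells all that it offers.
- The arm moves only by the tool move_arm, never from a script. Its argument "plan" is one flat list of numbers, 6 for each row, row after row: the shift along the world's x, y, z in units of 50 mm (1.0 is 50 mm), then the turn, a rotation vector about the world's x, y, z in rad. A call has 1 to 10 rows; each row is the pose to reach, as a shift and turn from the pose commanded when the call began; what a row does not reach only later rows make up. A row lasts 1/8 s, in which the tool goes at most 62.5 mm and 10.7 degrees, less where a joint would pass 70% of its speed; a pose out of reach is approached as far as the arm can. A call with a gripper value outside its range is refused whole. "grip" is the finger opening in mm, from 0 to 85.4, set as the call begins (left out, the last holds). The fingers move at their own pace and stop on an object; the grip force is fixed at half the most. Time passes only in rows, so rows that repeat a pose let the fingers close. It gives the time, the measured TCP pose, the force, the opening and the grip force at its end, in the units of the state.
- ctrl.get_obs(): the state, without advancing time (a new reading comes with each control period).
- ctrl.camera(name): name is "scene" or "top" or "wrist"; returns a dict with "pixels" (384x512x3 uint8, red, green, blue), "fx", "fy", "cx", "cy" (pixels), "dist_coeffs" ([k1, k2, p1, p2, k3] as OpenCV has them; the pictures are not rectified), "origin" and "attitude" of the camera in the world. Camera axes: x right, y down, z forward; pixel columns grow to the right and rows downward; lengths in m; the calibration is good to about 2 mm. A picture is of the moment at which its call begins. There is no depth.
- ctrl.hand_in(): hands the job in; it is judged then, once.
The state is a dict: "time_s": time; "q": joint angles; "dq": joint speeds; "joint_efforts": joint torques, N m; "eef_pos": TCP position; "eef_rot": TCP orientation; "wrist_force": force on the tool from outside, world axes, zero at the start; "torque": the same for the moment, N m; "opening": opening from 0.0 (shut) to 1.0 (fully open); "grasp_force": force on a finger pad.
Only numpy, scipy, OpenCV 4.12 (cv2) and the standard library are available. Lean on these libraries where they do the work, as an engineer would, in place of code of your own. Each camera call takes 0.05 s, during which the arm holds its last target. There are 200 camera calls.

### The job

The turned stool leg lies on the sloping finishing board, kept from rolling down only by the two stop fingers. Chock it first: set the wooden wedge on the board against the middle of the leg's lower side, thin edge towards the leg, and let go of it there. Then pull the side lever all the way over towards the low end to drop the stops, so that the leg stays where it was, resting on the wedge alone; do not bump the arm or gripper against the stand, and leave the sanding block, the paint tin and the brush where they are.

Things in the scene. Friction and masses are not known exactly. Their poses are not given: they have to be found in the camera images.
- board: sloping board. Origin: on its top face, mid-width, under the leg's axis at the start. x points up the slope (10 degrees above level, roughly to the robot's left), y level, roughly towards the robot, z out of the face. Face: x -170 (low end, 50 mm above table) to +90 mm, y -105 to +105 mm. Steel stop fingers stick up 34 mm from slots at y -78 and +78, touching the leg's lower side
- bridge (a point): middle of the underside of a fixed wooden hand-rest rail across the board, 115 mm above its face. Board frame: rail x -70 to -40, y -119 to +119, z 115 to 129, on posts 14 mm thick at y -112 and +112. An upright gripper's body strikes it when setting the wedge: lean the tool 30 to 45 degrees from upright, its body towards the low end, and slide in from the low end
- leg: turned wooden stool leg, pale green, a roller 60 mm in diameter and 208 mm long, about 0.4 kg, lying across the board and free to roll. Origin at its middle, on its axis; y is its axis, x and z turn with it. In the end it should lie within a finger's width of where it started
- wedge: wooden wedge, rubber sole; 80 long, 40 wide, 40 mm high, 0.16 kg. Origin: centre of underside; x to thin edge (at +40 mm, 3 mm thick), z up. Its 40 degree face goes from the thin edge up to x -4; behind, to x -40, a block with parallel sides at y -20, +20. Flat on the board, thin edge upslope, it touches the leg when its origin is 55 mm downslope of the board point under the leg's axis
- wedge_tip (a point): middle of the wedge's thin edge, at the underside, 40 mm ahead of its origin along its x; when the wedge touches the leg this point is 15 mm downslope of the board point under the leg's axis
- stop (a joint): angle of the steel axle that carries both stop fingers and the side lever, rad: 0 = fingers up (start), 1.4 = lever all the way over, fingers below the board. It turns so that the lever's knob and the fingers' tips go towards the low end of the board (-x of the board). Stiff: about 2.5 N at the knob, and it stays where it is left
- lever_knob (a point): centre of the lever's black ball knob, 26 mm in diameter, on a 10 mm rod, at the end of the stand away from the robot (board y -180 mm, 61 mm outside the bridge post). At the start it leans about 39 degrees from upright to the high end; fully over, about 41 degrees towards the low end, at about the same height. It can be pushed from its high-end side with shut fingers
- lever_axle (a point): point on the axle at the foot of the lever rod; the knob moves on a circle of 110 mm radius about it, in the plane of the board's x and z. It lies 35 mm down the slope from the board's origin and 20 mm below its face, at board y -180 mm
- sandblock: bystander: cork sanding block 90 x 55 x 34 mm, no slope, lying near the wedge. Origin: centre of its underside
- tin: bystander: closed paint tin 84 mm in diameter, 85 mm high. Origin: centre of its underside
- brush: bystander: paint brush lying on the table, handle along its -x
Not all that is in view belongs to the job. Leave any green or yellow look-alike of the wedge alone.

How it is judged:
On the way, in this order (a step that is already met when the one before it is completed fails the run):
1. with the stop fingers up, the wedge is let go flat on the board, thin edge to the leg, within about 20 mm of touching it, its middle within 18 mm of the leg's middle (x of wedge_tip in the frame of board between -0.038 and 0.005 m and y of wedge in the frame of leg between -0.018 and 0.018 m and z of wedge in the frame of board between -0.004 and 0.006 m and angle between the z axis of wedge and the z axis of board, either way round below 0.12 rad and angle between the x axis of wedge and the x axis of board, either way round below 0.3 rad and contact force between wedge and the fingers below 0.05 N and value of joint stop below 0.2 rad), for 0.2 s.
2. the side lever is all the way over (stop angle over 1.2 rad) (value of joint stop above 1.2 rad), for 0.1 s.
At the end, for the whole second after the job is handed in: the stops are down (angle over 1.2 rad), and the leg rests on the board against the wedge, at rest, its axis 30 mm below to 15 mm above where it started along the slope, within 0.15 rad of square to the slope; the wedge stands flat on the board (value of joint stop above 1.2 rad and x of leg in the frame of board between -0.03 and 0.015 m and z of leg in the frame of board between 0.025 and 0.037 m and angle between the y axis of leg and the y axis of board, either way round below 0.15 rad and contact force between leg and wedge above 0.1 N and contact force between each of leg, wedge and board above 0.1 N and angle between the z axis of wedge and the z axis of board, either way round below 0.12 rad and linear speed of each of leg, wedge below 0.01 m/s); the robot touches nothing.
It fails at once if the leg is lifted or rolls more than 50 mm from its place (distance of leg from where it was at the start of the episode above 0.05 m).
It fails at once if a bystander is moved more than 30 mm (distance of any of sandblock, tin, brush from where it was at the start of the episode above 0.03 m).
It fails at once if the arm or the gripper's body bumps the stand (over 8 N) (contact force between the arm and board above 8 N).
It also fails if it takes over 64 s, if anything falls off the work surface, if the arm or the gripper's body presses on something with over 40 N, if the wrist force passes 120 N, or if a joint passes its speed limit or range.

## Working session

There is one attempt and no reset: what is moved stays moved. The work goes in short steps, Python scripts to look and compute and a tool call to move; the robot and the scene stay as the last step left them, time stands still between calls to the robot, and variables do not carry over. Pictures are saved under pics/ and viewed, at most 12 in all, crops included, and the job is handed in when it is done.

Besides the shell and the picture viewer there is one more tool, called after "Emit:" as name(argument=value, ...) on one line, values as JSON. move_arm: Moves the arm, as the interface text tells. Its arguments: {"type":"object","properties":{"plan":{"type":"array"},"grip":{"type":"number"}},"required":["plan"]}

```bash
mkdir -p pics
cat > h.py <<'E'
import numpy as np, cv2
from scipy.spatial.transform import Rotation as R
from bench import ctrl
def snap(n,f=None):
    c=ctrl.camera(n)
    if f: cv2.imwrite(f'pics/{f}.png',c['pixels'][:,:,::-1])
    return c
def K(c): return np.array([[c['fx'],0,c['cx']],[0,c['fy'],c['cy']],[0,0,1.]]),np.array(c['dist_coeffs'],float)
def rot(c):
    a=np.array(c['attitude'],float)
    return a if a.shape==(3,3) else R.from_quat(a[[1,2,3,0]]).as_matrix()
def ray(c,uv):
    k,d=K(c); p=cv2.undistortPoints(np.array(uv,float).reshape(-1,1,2),k,d)[:,0]
    v=np.c_[p,np.ones(len(p))]@rot(c).T
    return np.array(c['origin']),v/np.linalg.norm(v,axis=1)[:,None]
def onz(c,uv,z):
    o,v=ray(c,uv); return o+v*((z-o[2])/v[:,2])[:,None]
def proj(c,P):
    k,d=K(c); r=rot(c).T; t=-r@np.array(c['origin'])
    return cv2.projectPoints(np.array(P,float).reshape(-1,1,3),cv2.Rodrigues(r)[0],t,k,d)[0][:,0]
def tri(c1,u1,c2,u2):
    o1,v1=ray(c1,[u1]);o2,v2=ray(c2,[u2]);v1=v1[0];v2=v2[0]
    s=np.linalg.lstsq(np.c_[v1,-v2],o2-o1,rcond=None)[0]
    a=o1+s[0]*v1;b=o2+s[1]*v2; return (a+b)/2,np.linalg.norm(a-b)
E
python3 - <<'E'
from h import *
a=snap('scene');b=snap('top')
cv2.imwrite('pics/a.png',a['pixels'][:,:,::-1]);cv2.imwrite('pics/b.png',b['pixels'][:,:,::-1])
for c in(a,b):print({k:v for k,v in c.items() if k!='pixels'})
print(ctrl.get_obs())
E
```

```text
{'fx': 456.8195846097332, 'fy': 456.8195846097332, 'cx': 255.13925061967632, 'cy': 192.4245295239204, 'dist_coeffs': array([0.01608787, 0.        , 0.        , 0.        , 0.        ]), 'origin': array([ 1.42860111, -0.05023573,  1.23398777]), 'attitude': array([-0.25679829,  0.68656133,  0.63812316, -0.23555683])}
{'fx': 444.83694168488245, 'fy': 444.83694168488245, 'cx': 259.7530527092369, 'cy': 192.99518574529262, 'dist_coeffs': array([-0.10380328,  0.        ,  0.        ,  0.        ,  0.        ]), 'origin': array([0.29462581, 0.0102987 , 1.49718947]), 'attitude': array([-0.0491434 ,  0.7083831 , -0.70236734,  0.04958263])}
{'time_s': 0.1, 'q': array([ 1.00267545e+00,  1.81481667e-01,  1.60790246e+00, -1.98662902e-05,
        1.35380439e+00, -2.06267104e-01]), 'dq': array([-1.85961778e-04, -3.95554084e-04, -1.58719116e-03, -3.43662917e-04,
        9.91131112e-05,  9.54499603e-04]), 'joint_efforts': array([ 4.98045047e-04, -4.45883524e+01, -3.52235305e+01, -2.91102651e-04,
        4.23136895e-03,  3.04024445e-05]), 'eef_pos': array([0.2032534 , 0.53734663, 0.23046854]), 'eef_rot': array([-2.92311079e-04,  1.79939241e-01,  9.83677403e-01, -7.42522942e-04]), 'wrist_force': array([ 0.09354472, -0.17694678, -1.1386798 ]), 'torque': array([-0.04929094, -0.02432246,  0.00154052]), 'grasp_force': 0.0, 'opening': 1.0015385842379316}
```

View pics/a.png

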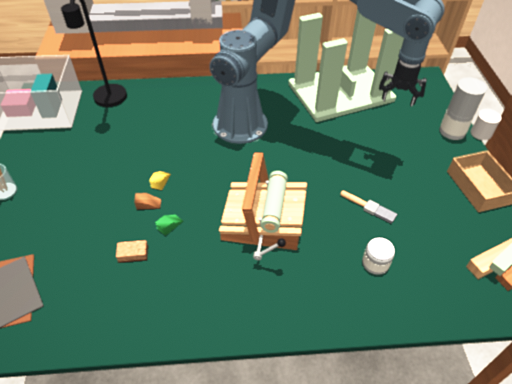

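View pics/b.png

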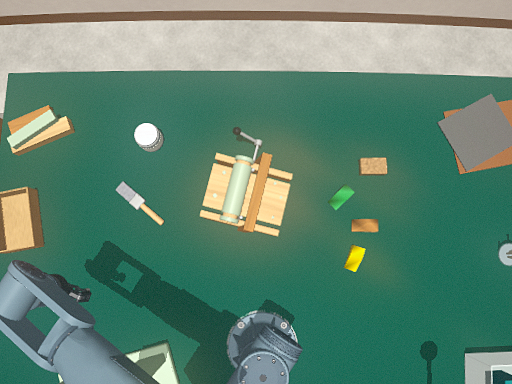

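The scene view shows the stand at (265,210), the wooden wedge at (148,201) and the cork block at (132,251). In the top view the stand is at (248,193), the wooden wedge at (365,226), and the knob at (237,131). I'll zoom in.

Run:
```python
import cv2,numpy as np
a=cv2.imread('pics/a.png');b=cv2.imread('pics/b.png')
f=lambda i,x,y,w,h,W,H:cv2.resize(i[y:y+h,x:x+w],(W,H),interpolation=cv2.INTER_CUBIC)
t=np.hstack([f(a,210,145,110,120,400,436),f(b,190,115,110,120,400,436)])
u=np.hstack([f(a,125,185,50,25,400,160),f(b,340,212,50,25,400,160)])
cv2.imwrite('pics/c.png',np.vstack([t,u]))
```

```text
(no output)
```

View pics/c.png

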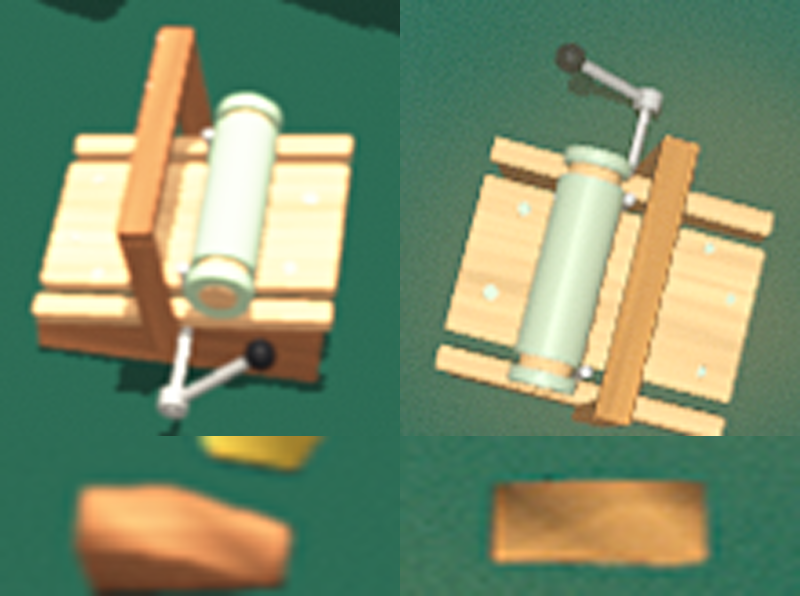

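The zoom shows the wedge's thin edge on the right in the scene view, so it points towards +y, roughly upslope. The knob is at crop (260,354) in the scene view and (570,57) in the top view. Next I'll fit the board pose from the corner points and the wedge from a mask.

```bash
cat > fit.py <<'E'
from h import *
from scipy.optimize import least_squares
a=snap('scene');b=snap('top')
s=110/400
cs=lambda X,Y:((X+.5)*s-.5+210,(Y+.5)*s-.5+145)
ct=lambda X,Y:((X-400+.5)*s-.5+190,(Y+.5)*s-.5+115)
L=[(a,cs(33,315),(-170,-105,0)),(a,cs(332,328),(90,-105,0)),(a,cs(77,136),(-170,105,0)),(a,cs(352,136),(90,105,0)),
(b,ct(497,137),(90,-105,0)),(b,ct(773,212),(-170,-105,0)),(b,ct(437,368),(90,105,0)),
(b,ct(668,137),(-40,-119,129)),(b,ct(700,145),(-70,-119,129)),(b,ct(596,418),(-40,119,129)),(b,ct(628,425),(-70,119,129)),
(a,cs(120,233),(-70,-119,129)),(a,cs(155,235),(-40,-119,129)),(a,cs(163,28),(-70,119,129)),(a,cs(194,28),(-40,119,129))]
B=np.array([l[2] for l in L])/1000
def frame(p): return R.from_euler('z',p[3])*R.from_euler('y',-np.radians(10)),p[:3]
def res(p):
    r,t=frame(p); P=r.apply(B)+t
    return np.concatenate([proj(l[0],q)[0]-l[1] for l,q in zip(L,P)])
o=least_squares(res,[.4,0,.08,1.5],loss='soft_l1')
print(o.x,np.round(res(o.x).reshape(-1,2),1).tolist())
r,t=frame(o.x)
for u,v in((cs(260,354),ct(570,57)),(cs(172,402),ct(648,100))):
    p,g=tri(a,u,b,v);print('knob/axle',p,g,r.inv().apply(p-t))
# leg mask: pale green
for n,c in(('scene',a),('top',b)):
    h=cv2.cvtColor(c['pixels'],cv2.COLOR_RGB2HSV)
    m=cv2.inRange(c['pixels'],(120,70,25),(255,190,120))
    k,lab,st,ce=cv2.connectedComponentsWithStats(m)
    e=(148,201) if n=='scene' else (365,226)
    j=lab[e[1],e[0]];M=(lab==j).astype(np.uint8)
    ct_=max(cv2.findContours(M,0,1)[0],key=cv2.contourArea)
    rc=cv2.minAreaRect(ct_);print(n,j,st[j],rc,cv2.approxPolyDP(ct_,1.5,True)[:,0].tolist())
    if n=='top':
        bx=cv2.boxPoints(rc);bx=bx[np.argsort(bx[:,0])]
        th=onz(c,bx[:2],.0015);bk=onz(c,bx[2:],.04);print('thin',th,'back',bk,np.linalg.norm(th.mean(0)-bk.mean(0)))
E
python3 fit.py
```

```text
[0.50002524 0.09129422 0.07965745 1.34092918] [[0.4, -0.3], [-0.6, -1.9], [0.7, 0.6], [-0.4, 0.6], [-0.6, 0.2], [-0.3, 0.6], [-0.7, -0.3], [-1.1, -0.6], [-0.4, -0.2], [-0.6, -0.4], [0.5, 0.2], [-1.7, 0.2], [-1.3, -0.2], [-0.7, 0.1], [-0.2, 0.0]]
knob/axle [0.68358284 0.08543302 0.14254394] 2.394437462345899e-05 [ 0.04648766 -0.18006488  0.05565959]
knob/axle [0.66803796 0.01765457 0.05683476] 0.0008498474415904129 [-0.03687667 -0.18037209 -0.01667241]
scene 154 [135 193  26  15 285] ((147.5, 200.0), (14.0, 25.0), 90.0) [[135, 193], [136, 203], [148, 207], [158, 207], [160, 204], [160, 199], [148, 193]]
top 256 [351 219  28  13 334] ((364.5, 225.0), (12.0, 27.0), 90.0) [[352, 220], [352, 231], [378, 230], [375, 219]]
thin [[ 0.41877823 -0.29931261  0.0015    ]
 [ 0.37819252 -0.29861731  0.0015    ]] back [[ 0.41608991 -0.38158913  0.04      ]
 [ 0.37642371 -0.38060738  0.04      ]] 0.09073640402765466
```

```bash
cat > tg.py <<'E'
from h import *
def Rt(yaw,pitch,th):
    F=R.from_euler('z',yaw)*R.from_euler('y',-np.radians(pitch))
    z=np.array([np.sin(th),0,-np.cos(th)]);y=np.array([0,-1.,0]);x=np.cross(y,z)
    return F,F*R.from_matrix(np.c_[x,y,z])
TH=np.radians(35)
BO=np.array([.500,.0913,.0797]);BY=1.341
FW,RP=Rt(np.radians(88.9),0,TH); FB,RQ=Rt(BY,10,TH)
FK,RK=Rt(BY,0,0)
WO=np.array([.398,-.340,0])
def tell(P,Rg,n=''):
    o=ctrl.get_obs();q=np.array(o['eef_rot']);c=R.from_quat(q[[1,2,3,0]])
    print(n,'units',np.round((np.array(P)-o['eef_pos'])/.05,2),'rv',np.round((Rg*c.inv()).as_rotvec(),3),'t',o['time_s'],'pos',np.round(o['eef_pos'],3))
pick=WO+FW.apply([-.013,0,.009]); zt=RP.apply([0,0,1])
E
python3 - <<'E'
from tg import *
tell([.45,.1,.42],RP,'mid');tell(pick-zt*.1,RP,'pre');tell(pick,RP,'pick')
E
```

```text
mid units [ 4.93 -8.75  3.79] rv [ 0.539  0.363 -1.188] t 0.2 pos [0.203 0.538 0.231]
pre units [  3.87 -18.96  -2.8 ] rv [ 0.539  0.363 -1.188] t 0.2 pos [0.203 0.538 0.231]
pick units [  3.89 -17.81  -4.43] rv [ 0.539  0.363 -1.188] t 0.2 pos [0.203 0.538 0.231]
```

Emit:
move_arm(plan=[0, 0, 1.2, 0, 0, 0, 0.5, -0.5, 2.4, 0, 0, -0.15, 1.5, -1.5, 3.8, 0.05, 0.05, -0.3, 2.5, -2.5, 4, 0.1, 0.1, -0.45, 3.5, -3.5, 4, 0.15, 0.12, -0.6, 4.5, -4.5, 4, 0.2, 0.15, -0.75, 5, -5.5, 4, 0.25, 0.2, -0.9, 5, -6.6, 4, 0.3, 0.25, -1.05, 5, -7.7, 4, 0.4, 0.3, -1.15, 5, -8.8, 4, 0.5, 0.35, -1.188], grip=60)

```text
time_s: 1.45
eef_pos: [0.4524, 0.1196, 0.4315]
eef_rot: [-0.202, 0.683, 0.672, 0.201]
wrist_force: [1.2, -0.7, -1.2]
opening: 0.702
grasp_force: 0.0
```

Run:
```python
from tg import *
tell(pick-zt*.1,RP,'pre');print(ctrl.get_obs()['q'])
```

```text
pre units [ -1.12 -10.6   -6.81] rv [ 0.034 -0.006 -0.005] t 1.45 pos [0.452 0.12  0.431]
[-0.38172131 -0.18476584  1.67790556  0.55386875  1.83843861 -0.26731573]
```

Emit:
move_arm(plan=[-0.1, -1.2, 0, 0, 0, 0, -0.2, -2.4, 0, 0, 0, 0, -0.4, -3.6, 0, 0.03, 0, 0, -0.6, -4.8, -0.5, 0.03, 0, 0, -0.8, -6, -1.3, 0.03, 0, 0, -1, -7, -2.2, 0.03, 0, 0, -1.1, -8, -3.1, 0.03, 0, 0, -1.1, -9, -4, 0.03, 0, 0, -1.1, -10.15, -4.8, 0.03, 0, 0, -1.1, -10.15, -4.8, 0.03, 0, 0])

```text
time_s: 2.7
eef_pos: [0.3965, -0.3875, 0.1884]
eef_rot: [-0.213, 0.68, 0.669, 0.209]
wrist_force: [0.6, 0.1, 0.4]
opening: 0.697
grasp_force: 0.0
```

Run:
```python
from tg import *
tell(pick-zt*.1,RP,'pre');tell(pick,RP,'pick')
c=snap('wrist','w1');print(proj(c,[WO+FW.apply(p) for p in([.04,.02,0],[.04,-.02,0],[-.04,.02,.04],[-.04,-.02,.04],[-.004,.02,.04],[-.004,-.02,.04])]))
```

```text
pre units [ 0.   -0.46 -1.95] rv [ 0.005 -0.009 -0.006] t 2.7 pos [ 0.396 -0.387  0.188]
pick units [ 0.03  0.69 -3.59] rv [ 0.005 -0.009 -0.006] t 2.7 pos [ 0.396 -0.387  0.188]
[[244.72053498 190.75781256]
 [276.95510607 190.85176862]
 [241.25843977 253.59251115]
 [279.93781952 253.79221509]
 [241.98113273 219.36756045]
 [279.44650171 219.51525124]]
```

View pics/w1.png

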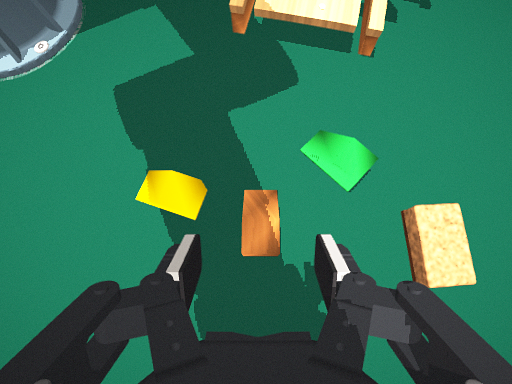

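The wrist view shows the wedge at (241–280, 190–256), within about 1 mm of the estimate. Yellow, at (170,195), is clear of the fingers. I'll descend along the tool axis.

Emit:
move_arm(plan=[0, 0, -0.7, 0, 0, 0, 0, 0, -1.4, 0, 0, 0, 0, 0, -2, 0, 0, 0, 0, 0.2, -2.3, 0, -0.01, 0, 0, 0.4, -2.6, 0, -0.01, 0, 0, 0.6, -2.9, 0, -0.01, 0, 0, 0.8, -3.2, 0, -0.01, 0, 0, 1, -3.5, 0, -0.01, 0, 0, 1.13, -3.64, 0, -0.01, 0, 0, 1.13, -3.64, 0, -0.01, 0])

```text
time_s: 4.0
eef_pos: [0.3973, -0.3287, 0.0088]
eef_rot: [-0.209, 0.679, 0.671, 0.212]
wrist_force: [-0.1, 0.6, -1.0]
opening: 0.703
grasp_force: 0.0
```

Run:
```python
from tg import *
tell(pick,RP,'pick');print(ctrl.get_obs()['wrist_force'])
```

```text
pick units [ 0.01 -0.49  0.  ] rv [ 0.006  0.002 -0.007] t 4.0 pos [ 0.397 -0.329  0.009]
[-0.11036084  0.61143225 -1.00887598]
```

Emit:
move_arm(plan=[0, -0.25, 0.1, 0, 0, 0, 0, -0.5, 0, 0, 0, 0, 0, -0.5, 0, 0, 0, 0])

```text
time_s: 4.38
eef_pos: [0.3974, -0.3565, 0.0092]
eef_rot: [-0.207, 0.68, 0.671, 0.212]
wrist_force: [0.3, 0.3, -0.2]
opening: 0.707
grasp_force: 0.0
```

Emit:
move_arm(plan=[0, 0, 0, 0, 0, 0, 0, 0, 0, 0, 0, 0, 0, 0, 0, 0, 0, 0, 0, 0, 0, 0, 0, 0, 0, 0, 0, 0, 0, 0], grip=0)

```text
time_s: 5.0
eef_pos: [0.3974, -0.3546, 0.0093]
eef_rot: [-0.208, 0.679, 0.671, 0.212]
wrist_force: [-0.4, -2.0, 0.6]
opening: 0.463
grasp_force: 61.1
```

```bash
cat >> tg.py <<'E'
def place(dx,dz): return BO+FB.apply([-.055-.013+dx,0,.009+dz])
E
python3 - <<'E'
from tg import *
tell(pick,RP,'pick')
tell(place(-.16,.03),RQ,'pre');tell(place(-.003,.001),RQ,'place')
E
```

```text
pick units [ 0.01  0.03 -0.01] rv [ 0.007  0.002 -0.007] t 5.0 pos [ 0.397 -0.355  0.009]
pre units [1.   4.41 1.38] rv [ 0.181 -0.02  -0.217] t 5.0 pos [ 0.397 -0.355  0.009]
place units [1.73 7.52 1.36] rv [ 0.181 -0.02  -0.217] t 5.0 pos [ 0.397 -0.355  0.009]
```

Emit:
move_arm(plan=[0, 0, 0.6, 0, 0, 0, 0, 0, 1.4, 0, 0, 0, 0, 0, 2.2, 0, 0, 0, 0.1, 0.5, 2.6, 0.04, 0, -0.05, 0.3, 1.2, 2.6, 0.08, 0, -0.1, 0.5, 2, 2.6, 0.12, -0.01, -0.15, 0.7, 2.8, 2.6, 0.18, -0.02, -0.217, 0.9, 3.6, 2.2, 0.18, -0.02, -0.217, 1, 4.2, 1.8, 0.18, -0.02, -0.217, 1, 4.2, 1.8, 0.18, -0.02, -0.217])

```text
time_s: 6.25
eef_pos: [0.446, -0.1408, 0.0978]
eef_rot: [-0.24, 0.723, 0.574, 0.299]
wrist_force: [-1.1, -0.6, -1.7]
opening: 0.46
grasp_force: 60.7
```

Run:
```python
from tg import *
o=ctrl.get_obs();print(o['q'],o['wrist_force'],o['grasp_force'])
tell(place(-.16,.03),RQ,'pre');tell(place(-.003,.001),RQ,'place')
a=snap('scene')['pixels'];b=snap('top')['pixels'];c=snap('wrist')['pixels']
f=lambda i,x,y,w,h:cv2.resize(i[y:y+h,x:x+w],(400,300),interpolation=cv2.INTER_CUBIC)
cv2.imwrite('pics/d.png',np.vstack([np.hstack([f(a,170,135,140,105),f(b,200,140,140,105)]),np.hstack([f(c,0,0,512,384),f(c,186,60,160,120)])])[:,:,::-1])
```

```text
[-0.96125315  0.4181254   1.83602897  0.55382859  1.4954975  -0.95239941] [-1.09655111 -0.60086072 -1.74497204] 60.674171447753906
pre units [ 0.03  0.14 -0.39] rv [-0.004 -0.003 -0.003] t 6.25 pos [ 0.446 -0.141  0.098]
place units [ 0.75  3.25 -0.41] rv [-0.004 -0.003 -0.003] t 6.25 pos [ 0.446 -0.141  0.098]
```

View pics/d.png

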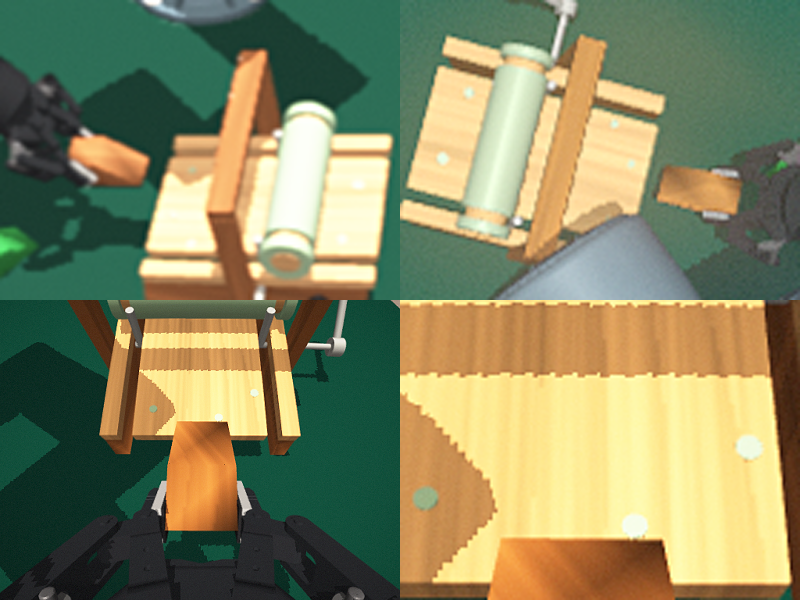

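Forearm and gripper are clear of the rail. In the wrist view the wedge (centre ~202) lines up with the board centre (~200). Sliding in, held slightly above the face.

Emit:
move_arm(plan=[0, 0.1, -0.2, 0, 0, 0, 0.1, 0.4, -0.35, 0, 0, 0, 0.2, 0.8, -0.35, 0, 0, 0, 0.28, 1.2, -0.35, 0, 0, 0, 0.37, 1.6, -0.36, 0, 0, 0, 0.46, 2, -0.37, 0, 0, 0, 0.55, 2.4, -0.38, 0, 0, 0, 0.64, 2.8, -0.38, 0, 0, 0, 0.66, 2.85, -0.38, 0, 0, 0, 0.66, 2.85, -0.38, 0, 0, 0])

```text
time_s: 7.65
eef_pos: [0.4805, -0.002, 0.0803]
eef_rot: [-0.237, 0.724, 0.575, 0.3]
wrist_force: [-1.0, -0.5, -1.8]
opening: 0.46
grasp_force: 60.7
```

Run:
```python
from tg import *
o=ctrl.get_obs();print(o['q'],o['wrist_force'],o['grasp_force'])
tell(place(-.003,.001),RQ,'place')
a=snap('scene')['pixels'];b=snap('top')['pixels'];c=snap('wrist')['pixels']
f=lambda i,x,y,w,h:cv2.resize(i[y:y+h,x:x+w],(400,300),interpolation=cv2.INTER_CUBIC)
cv2.imwrite('pics/e.png',np.vstack([np.hstack([f(a,200,145,120,90),f(b,200,140,120,90)]),np.hstack([f(c,0,0,512,384),f(c,156,100,200,150)])])[:,:,::-1])
```

```text
[-0.72256426  0.36206386  1.97109292  0.69752515  1.32069612 -0.85412471] [-0.96748648 -0.49166797 -1.78493253] 60.69809317588806
place units [ 0.06  0.47 -0.06] rv [ 0.001  0.001 -0.   ] t 7.65 pos [ 0.481 -0.002  0.08 ]
```

View pics/e.png

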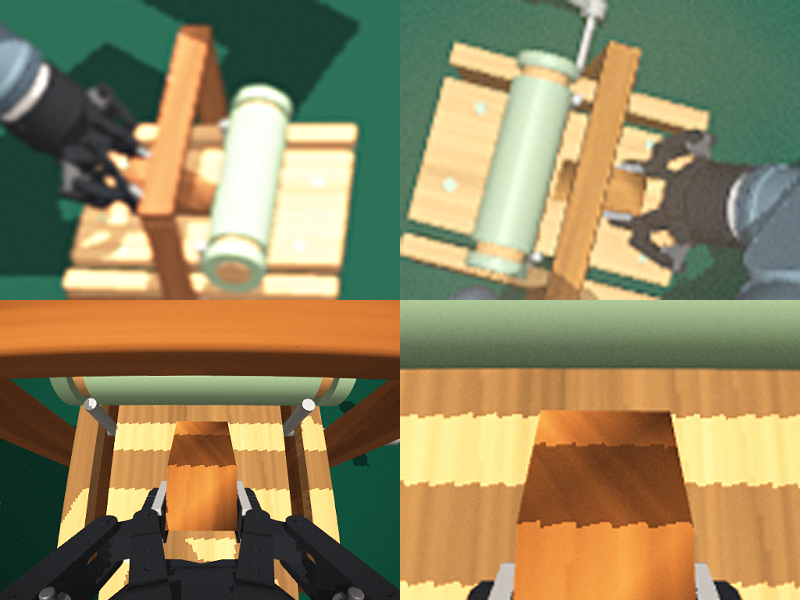

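Emit:
move_arm(plan=[0.03, 0.15, 0.02, 0, 0, 0, 0.06, 0.3, 0.02, 0, 0, 0, 0.08, 0.42, 0.02, 0, 0, 0, 0.08, 0.46, -0.02, 0, 0, 0, 0.08, 0.46, -0.06, 0, 0, 0, 0.08, 0.46, -0.06, 0, 0, 0])

```text
time_s: 8.55
eef_pos: [0.4843, 0.0211, 0.0771]
eef_rot: [-0.238, 0.724, 0.574, 0.3]
wrist_force: [0.0, 0.1, -2.1]
opening: 0.454
grasp_force: 60.9
```

Run:
```python
from tg import *
o=ctrl.get_obs();print(o['wrist_force'],o['torque'])
tell(place(-.003,.001),RQ,'place')
```

```text
[ 0.00308788  0.11029396 -2.10166601] [-5.01161155e-01  1.32164032e-01 -4.42956488e-04]
place units [-0.01  0.01  0.  ] rv [ 0. -0.  0.] t 8.55 pos [0.484 0.021 0.077]
```

Emit:
move_arm(plan=[0, 0, -0.02, 0, 0, 0, 0, 0, -0.03, 0, 0, 0, 0, 0, -0.03, 0, 0, 0])

```text
time_s: 8.93
eef_pos: [0.4844, 0.021, 0.0768]
eef_rot: [-0.238, 0.723, 0.574, 0.3]
wrist_force: [-5.0, -2.1, 9.1]
opening: 0.457
grasp_force: 62.1
```

Emit:
move_arm(plan=[0, 0, -0.02, 0, 0, 0, 0, 0, -0.03, 0, 0, 0, 0, 0, -0.03, 0, 0, 0])

```text
time_s: 9.3
eef_pos: [0.4844, 0.0211, 0.0768]
eef_rot: [-0.239, 0.723, 0.574, 0.301]
wrist_force: [-11.3, -4.3, 21.5]
opening: 0.459
grasp_force: 63.6
```

Emit:
move_arm(plan=[0, 0, 0.04, 0, 0, 0, 0, 0, 0.04, 0, 0, 0])

```text
time_s: 9.55
eef_pos: [0.4846, 0.0207, 0.0768]
eef_rot: [-0.237, 0.724, 0.574, 0.3]
wrist_force: [-2.7, -2.3, 7.1]
opening: 0.459
grasp_force: 61.4
```

Emit:
move_arm(plan=[0, 0, 0, 0, 0, 0, 0, 0, 0, 0, 0, 0, 0, 0, 0, 0, 0, 0, 0, 0, 0, 0, 0, 0], grip=64)

```text
time_s: 10.05
eef_pos: [0.4844, 0.021, 0.0761]
eef_rot: [-0.237, 0.724, 0.574, 0.3]
wrist_force: [-0.3, 0.3, -0.2]
opening: 0.751
grasp_force: 0.0
```

Run:
```python
from tg import *
o=ctrl.get_obs();print(o['wrist_force'],o['grasp_force'],o['opening'],o['eef_pos'])
c=snap('wrist')['pixels']
cv2.imwrite('pics/f.png',c[:,:,::-1])
```

```text
[-0.2859533   0.27471412 -0.1549114 ] 0.0 0.7513024087641988 [0.48438218 0.02101099 0.07611963]
```

View pics/f.png

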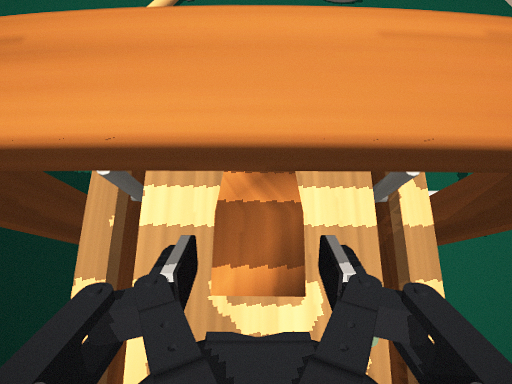

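Released: the wrist view shows the wedge flat and centred at (213–305, 172–297), fingers clear on both sides. Retreating downslope, then up.

Emit:
move_arm(plan=[-0.07, -0.3, 0, 0, 0, 0, -0.17, -0.7, 0, 0, 0, 0, -0.29, -1.2, 0, 0, 0, 0, -0.43, -1.8, 0.1, 0, 0, 0, -0.6, -2.5, 0.3, 0, 0, 0, -0.76, -3.3, 0.6, 0, 0, 0, -0.9, -4, 1.2, 0, 0, 0, -0.9, -4.4, 2.3, 0, 0, 0, -0.9, -4.6, 3.4, 0, 0, 0, -0.9, -4.6, 4.5, 0, 0, 0])

```text
time_s: 11.35
eef_pos: [0.4387, -0.2108, 0.3029]
eef_rot: [-0.237, 0.725, 0.573, 0.3]
wrist_force: [-0.7, -1.0, -0.5]
opening: 0.751
grasp_force: 0.0
```

```bash
cat >> tg.py <<'E'
h=np.array([np.cos(BY),np.sin(BY),0]); AX=BO+FB.apply([-.035,-.183,-.020])
def kn(deg,gap): 
    f=np.radians(deg); return AX+.11*(np.sin(f)*h+np.array([0,0,np.cos(f)]))+(.024+gap)*h-np.array([0,0,.006])
E
python3 - <<'E'
from tg import *
print(kn(38.7,-.024))
tell(kn(38.7,.035)+[0,0,.22],RK,'above');tell(kn(38.7,.035),RK,'start')
for d in range(40,-41,-10):print(d,np.round((kn(d,0)-kn(38.7,.035))/.05,2))
a=snap('scene')['pixels'];b=snap('top')['pixels']
f=lambda i,x,y,w,h:cv2.resize(i[y:y+h,x:x+w],(400,300),interpolation=cv2.INTER_CUBIC)
cv2.imwrite('pics/g.png',np.hstack([f(a,200,150,120,90),f(b,200,140,120,90)])[:,:,::-1])
E
```

```text
[0.68679526 0.08640462 0.1337735 ]
above units [5.23 7.09 1.02] rv [-0.763  0.18   0.002] t 11.35 pos [ 0.439 -0.211  0.303]
start units [ 5.23  7.09 -3.38] rv [-0.763  0.18   0.002] t 11.35 pos [ 0.439 -0.211  0.303]
40 [-0.15 -0.64 -0.03]
30 [-0.22 -0.95  0.19]
20 [-0.3  -1.29  0.35]
10 [-0.39 -1.65  0.45]
0 [-0.47 -2.02  0.48]
-10 [-0.56 -2.39  0.45]
-20 [-0.64 -2.75  0.35]
-30 [-0.72 -3.09  0.19]
-40 [-0.79 -3.4  -0.03]
```

View pics/g.png

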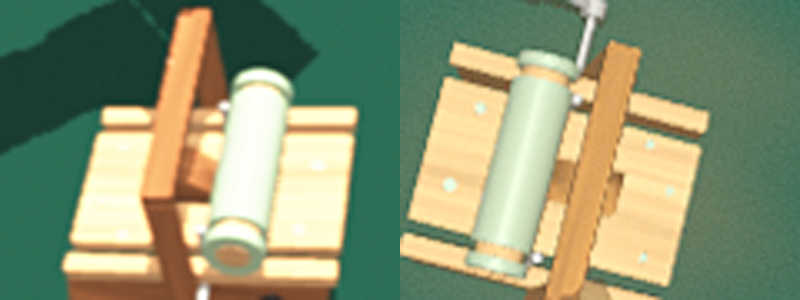

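The wedge sits mid-leg under the rail, and the leg and fingers are unmoved. Going to the lever now with shut fingers.

Emit:
move_arm(plan=[0, 0, 1, 0, 0, 0, 0, 0, 2, -0.1, 0.02, 0, 0.6, 0.8, 2.4, -0.23, 0.05, 0, 1.3, 1.7, 2.4, -0.36, 0.08, 0, 2, 2.6, 2.4, -0.5, 0.11, 0, 2.7, 3.5, 2.4, -0.64, 0.14, 0, 3.4, 4.4, 2.4, -0.763, 0.18, 0, 4.1, 5.3, 2.3, -0.763, 0.18, 0, 4.8, 6.2, 2.2, -0.763, 0.18, 0, 5.2, 7.1, 2, -0.763, 0.18, 0], grip=0)

```text
time_s: 12.7
eef_pos: [0.7008, 0.1465, 0.3995]
eef_rot: [-0.001, 0.784, 0.621, -0.001]
wrist_force: [-0.1, -0.1, -0.5]
opening: -0.0
grasp_force: 0.0
```

Run:
```python
from tg import *
tell(kn(38.7,.035),RK,'start');o=ctrl.get_obs();print(o['q'],o['opening'])
```

```text
start units [-0.01 -0.05 -5.32] rv [-0.    -0.002  0.001] t 12.7 pos [0.701 0.147 0.4  ]
[4.08179650e-02 4.36650651e-01 9.54202096e-01 9.62139023e-05
 1.75281813e+00 2.71403986e-01] -0.0004018317122758561
```

Emit:
move_arm(plan=[0, 0, -0.7, 0, 0, 0, 0, 0, -1.4, 0, 0, 0, 0, 0, -2.1, 0, 0, 0, 0, 0, -2.8, 0, 0, 0, 0, 0, -3.5, 0, 0, 0, 0, 0, -4.2, 0, 0, 0, 0, 0, -4.8, 0, 0, 0, 0, 0, -5.25, 0, 0, 0, 0, 0, -5.25, 0, 0, 0])

```text
time_s: 13.82
eef_pos: [0.6979, 0.1453, 0.1358]
eef_rot: [-0.002, 0.784, 0.621, -0.002]
wrist_force: [-0.1, 0.1, 0.4]
opening: -0.001
grasp_force: 0.0
```

Run:
```python
from tg import *
tell(kn(38.7,.035),RK,'start');o=ctrl.get_obs();print(o['q'],o['wrist_force'])
a=snap('scene')['pixels'];b=snap('wrist')['pixels']
f=lambda i,x,y,w,h:cv2.resize(i[y:y+h,x:x+w],(400,300),interpolation=cv2.INTER_CUBIC)
cv2.imwrite('pics/i.png',np.hstack([f(a,180,150,160,120),f(b,0,0,512,384)])[:,:,::-1])
```

```text
start units [ 0.05 -0.03 -0.04] rv [-0.    -0.006  0.001] t 13.825 pos [0.698 0.145 0.136]
[3.89281850e-02 5.68218726e-01 1.29052394e+00 6.81165371e-04
 1.28860249e+00 2.69244815e-01] [-0.05749618  0.13441704  0.42810967]
```

View pics/i.png

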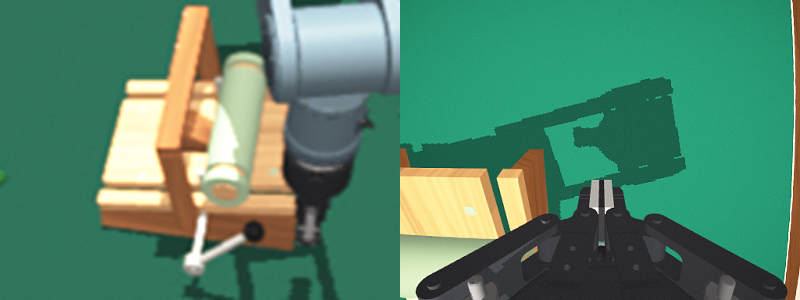

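The scene view shows the fingertip (308,235) on the high-end side of the knob (255,232), with the arm well above leg and rail. Pushing along the arc.

Emit:
move_arm(plan=[-0.02, -0.25, 0, 0, 0, 0, -0.07, -0.5, 0, 0, 0, 0, -0.12, -0.7, 0, 0, 0, 0, -0.16, -0.9, 0.1, 0, 0, 0, -0.2, -1.1, 0.22, 0, 0, 0, -0.24, -1.3, 0.31, 0, 0, 0, -0.28, -1.5, 0.38, 0, 0, 0, -0.33, -1.7, 0.42, 0, 0, 0, -0.38, -1.9, 0.44, 0, 0, 0, -0.42, -2.05, 0.44, 0, 0, 0])

```text
time_s: 15.18
eef_pos: [0.6795, 0.0435, 0.1632]
eef_rot: [0.0, 0.784, 0.621, 0.002]
wrist_force: [0.2, 2.7, 3.7]
opening: -0.004
grasp_force: 1.7
```

Run:
```python
from tg import *
o=ctrl.get_obs();print(o['wrist_force'])
for d in(0,-10,-20,-30,-38,-40):tell(kn(d,0),RK,d)
```

```text
[0.19340577 2.65788413 3.7417621 ]
0 units [-0.06 -0.01 -0.1 ] rv [-0.002  0.003  0.   ] t 15.175 pos [0.679 0.043 0.163]
-10 units [-0.14 -0.39 -0.14] rv [-0.002  0.003  0.   ] t 15.175 pos [0.679 0.043 0.163]
-20 units [-0.23 -0.75 -0.24] rv [-0.002  0.003  0.   ] t 15.175 pos [0.679 0.043 0.163]
-30 units [-0.31 -1.08 -0.4 ] rv [-0.002  0.003  0.   ] t 15.175 pos [0.679 0.043 0.163]
-38 units [-0.37 -1.33 -0.57] rv [-0.002  0.003  0.   ] t 15.175 pos [0.679 0.043 0.163]
-40 units [-0.38 -1.39 -0.62] rv [-0.002  0.003  0.   ] t 15.175 pos [0.679 0.043 0.163]
```

Emit:
move_arm(plan=[-0.06, -0.12, -0.14, 0, 0, 0, -0.1, -0.27, -0.18, 0, 0, 0, -0.14, -0.42, -0.2, 0, 0, 0, -0.19, -0.6, -0.26, 0, 0, 0, -0.23, -0.77, -0.32, 0, 0, 0, -0.27, -0.93, -0.4, 0, 0, 0, -0.31, -1.08, -0.47, 0, 0, 0, -0.35, -1.22, -0.55, 0, 0, 0, -0.37, -1.33, -0.63, 0, 0, 0, -0.37, -1.33, -0.63, 0, 0, 0])

```text
time_s: 16.42
eef_pos: [0.6595, -0.0238, 0.1286]
eef_rot: [-0.001, 0.784, 0.621, -0.001]
wrist_force: [0.1, 0.7, 0.1]
opening: 0.0
grasp_force: 0.0
```

Run:
```python
from tg import *
o=ctrl.get_obs();print(o['wrist_force'])
for d in(-38,-41):tell(kn(d,0),RK,d)
a=snap('scene')['pixels'];b=snap('top')['pixels']
f=lambda i,x,y,w,h:cv2.resize(i[y:y+h,x:x+w],(400,300),interpolation=cv2.INTER_CUBIC)
cv2.imwrite('pics/j.png',np.hstack([f(a,180,150,160,120),f(b,190,110,120,90)])[:,:,::-1])
```

```text
[0.0660236  0.7499223  0.11611853]
-38 units [0.03 0.01 0.12] rv [-0.001 -0.002  0.001] t 16.425 pos [ 0.659 -0.024  0.129]
-41 units [ 0.01 -0.07  0.05] rv [-0.001 -0.002  0.001] t 16.425 pos [ 0.659 -0.024  0.129]
```

View pics/j.png

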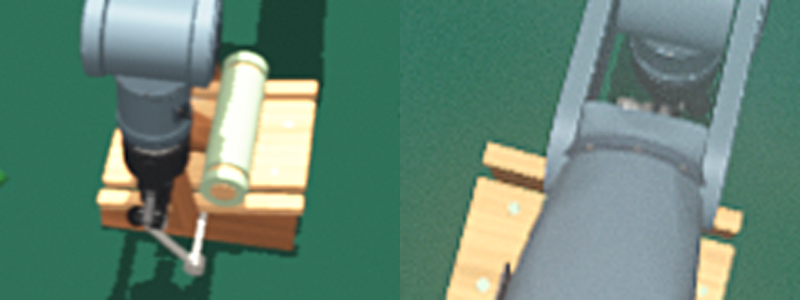

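The lever is over, with the knob at crop (143,215), and the leg has stayed. A small extra push, then away to the high side and up.

Emit:
move_arm(plan=[-0.01, -0.05, 0, 0, 0, 0, -0.02, -0.1, 0, 0, 0, 0, -0.02, -0.1, 0, 0, 0, 0])

```text
time_s: 16.9
eef_pos: [0.6586, -0.0274, 0.1286]
eef_rot: [-0.001, 0.784, 0.621, 0.0]
wrist_force: [0.5, 3.7, -3.7]
opening: -0.002
grasp_force: 2.3
```

Emit:
move_arm(plan=[0.05, 0.2, 0, 0, 0, 0, 0.1, 0.45, 0.1, 0, 0, 0, 0.15, 0.7, 0.5, 0, 0, 0, 0.2, 0.9, 1.2, 0, 0, 0, 0.2, 0.9, 2.2, 0, 0, 0, 0.2, 1, 3.2, 0, 0, 0, 0.2, 2, 4.2, 0, 0, 0, 0.2, 3.2, 5, 0, 0, 0, 0, 4.4, 5, 0, 0, 0, 0, 5.6, 5, 0, 0, 0])

```text
time_s: 18.15
eef_pos: [0.6589, 0.2438, 0.3834]
eef_rot: [0.001, 0.784, 0.621, 0.002]
wrist_force: [0.6, 0.1, -0.7]
opening: 0.0
grasp_force: 0.0
```

Emit:
move_arm(plan=[0, 1, 0, 0, 0, 0, 0, 2, 0, 0, 0, 0, 0, 3, 0, 0, 0, 0, 0, 3, 0, 0, 0, 0, 0, 3, 0, 0, 0, 0])

```text
time_s: 18.77
eef_pos: [0.6588, 0.3917, 0.3803]
eef_rot: [-0.0, 0.783, 0.622, 0.0]
wrist_force: [-0.1, -0.3, 0.2]
opening: 0.002
grasp_force: 0.0
```

Run:
```python
from tg import *
A=snap('scene');B=snap('top');a=A['pixels'];b=B['pixels']
# knob: dark blob near the prediction
kp=kn(-41,-.024)+[0,0,.006]
uv=[]
for n,c in(('s',A),('t',B)):
    p=proj(c,kp)[0];u,v=p.round().astype(int);w=c['pixels'][v-9:v+10,u-9:u+10].max(2)<75
    m=cv2.moments(w.astype(np.uint8),True);q=(u-9+m['m10']/m['m00'],v-9+m['m01']/m['m00']) if m['m00'] else None
    print(n,p,q,m['m00']);uv.append(q)
if all(uv):
    k,g=tri(A,uv[0],B,uv[1]);d=k-AX;print('lean',np.degrees(np.arctan2(d@h,d[2])),np.linalg.norm(d),g)
f=lambda i,x,y,w,h:cv2.resize(i[y:y+h,x:x+w],(400,300),interpolation=cv2.INTER_CUBIC)
cv2.imwrite('pics/k.png',np.hstack([f(a,190,150,120,120*3//4+15),f(b,190,110,140,105)])[:,:,::-1])
```

```text
s [233.55141309 237.67973368] (np.float64(233.53703703703704), np.float64(236.9814814814815)) 54.0
t [279.62520633 140.04899253] None 0.0
```

View pics/k.png

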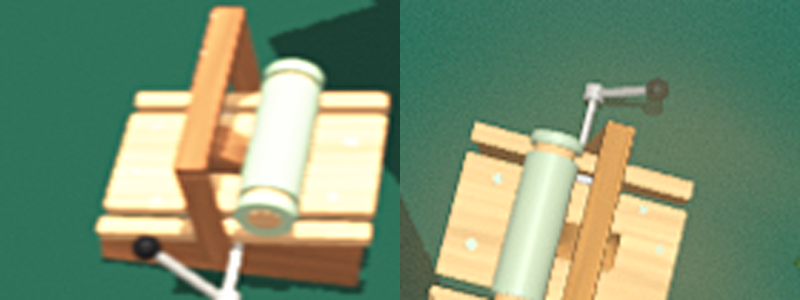

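The knob matches its fully-over prediction to about 1 px in both views. The fingers are down and the leg rests on the wedge, so I'm handing in.

```bash
python3 -c "from bench import ctrl;print(ctrl.hand_in())"
```

```text
the job is handed in; nothing more can be done
None
```

I set the wedge flat against the middle of the leg, then pulled the lever fully over. In the last pictures the stops are down and the leg rests on the wedge where it started. I handed the job in at about 19 s; the hand-in did not return a verdict.

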